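Hang the two-claw utensil bracket in the slotted rack and press it home

ROBOT

A 7-joint arm with a two-finger parallel gripper is mounted at the origin on a cart in front of the work surface, level with it; the furniture and walls round the work are solid. World frame = base frame: x ahead of the robot, y to its left, z up, the work surface at z = 0. Lengths are in mm, angles in rad, forces in N, time in s.
With the tool pointing down it reaches from about 400 to 850 mm from the base axis. Payload 4.5 kg.
Tool frame: the origin (TCP) lies at the very end of the fingers, on their centre line; the grasp point (between the pads) lies 19 mm behind it; z points along the fingers, y is the line along which they close (so a half turn about z gives the same grasp; the last joint's range is limited). The gripper opens to 85 mm and grips with 20 to 120 N. Pads are 22 mm wide; open, the fingers measure 114 mm over their backs; the gripper's body (76 mm by 85 mm) begins 54 mm behind the grasp point. The pads swing forward as they close: fully open they stand 13 mm farther back than shut.
Start: joints at [-1.252, 0.689, -0.195, 1.565, 0.157, 0.902, -0.215], TCP at [175.583, 599.856, 204.017] pointing down, gripper open.
Joint ranges: [-3.01, 3.01], [-0.46, 2.08], [-1.47, 1.51], [0.13, 2.56], [-1, 4.14], [0.04, 2.09], [-2.66, 2.66]. Speed limits (rad/s): [2.57, 2.57, 3.14, 3.14, 3.14, 3.14, 3.14].

INTERFACE

Orientations are given as a unit quaternion [w, x, y, z].
In Python, from bench import manip, cams, nets gives the robot as it stands.
- The arm moves only by the tool servo_tool, never from a script. Its argument "rows" is a list of rows, each a list of 4 numbers: the shift along the tool's x, y, z scaled (see below), then the turn about the tool's z scaled (see below). A call has 1 to 20 rows; each row shifts and turns the commanded pose from where the row before left it, along the tool's axes as they then stand; what a row does not reach is not made up. The controller multiplies each number of a shift by 0.02 m and each number of a turn by 6 degrees. A row lasts 1/12 s, in which the tool goes at most 41.7 mm and 7.16 degrees, less where a joint would pass 70% of its speed; a pose out of reach is approached as far as the arm can. A call with a number of a shift or a turn outside -1 to 1 is refused whole. A call with a gripper value outside its range is refused whole. "hand" is the gripper's target within -1 to 1 (fully open at 1, half-way at 0, shut at -1), set as the call begins (left out, the last holds). The fingers move at their own pace and stop on an object; "grip_force" is the grip in N (left out, the last holds). Time passes only in rows, so rows that do not move let the fingers close. It gives the time, the measured TCP pose, the force, the opening and the grip force at its end, in the units of the state.
- manip.state(): the state, without advancing time (a new reading comes with each control period).
- cams.snapshot(name): name is "scene" or "top"; returns (picture, depth): 400x640x3 uint8, red, green, blue; 400x640 float32, mm along the optical axis (not along the pixel's ray), 0 where there is no reading.
- cams.camera_model(name): a dict with "camera_matrix" (3x3 intrinsics, pixels), "dist_coeffs" ([k1, k2, p1, p2, k3] as OpenCV has them; the pictures are not rectified), "R" (3x3) and "t" (3): a world point X has camera coordinates R X + t. Camera axes: x right, y down, z forward; pixel columns grow to the right and rows downward; lengths in mm; the calibration is good to about 2 mm. A picture is of the moment at which its call begins. camera_model takes no time and is no camera call.
- manip.sign_off(): hands the job in; it is judged then, once.
Trained networks look in the newest picture that a camera, given by its name, has taken for a name from the list of things; names that differ only in an ending like _2 or _b are one class to them, and where a whole thing is asked for, a point or a joint stands for the part that bears it (a point fixed in the world has none). Each returns a list of dicts, best first, with "conf" (0 to 1); they miss things now and then, are a little off and sometimes report something else, mostly with a low value. They report only what shows in the picture. A call takes as long as a camera call.
- nets.recognise(camera, label): "extent" ([left, top, right, bottom] in pixels, round what is visible of it).
The state is a dict: "t": time; "joint_positions": joint angles; "qvel": joint speeds; "joint_efforts": joint torques, N m; "eef_pos": TCP position; "eef_rot": TCP orientation; "ft_force": force on the tool from outside, world axes, zero at the start; "moment": the same for the moment, N m; "width": finger opening in mm; "grip_force": force on a finger pad.
Only numpy, scipy, OpenCV 4.12 (cv2) and the standard library are available. Lean on these libraries where they do the work, as an engineer would, in place of code of your own. Each camera call takes 0.05 s, during which the arm holds its last target. There are 200 camera calls.

TASK

Pick up the wide utensil bracket, the one with a claw at each end of its cross bar, put its two claws into the upper pair of slots of the rack, and press it down until it is fully home and the catch has snapped over it. Then let go. Leave the narrow one-claw bracket, the two steel cups and the salt shaker where they are.

Things in the scene. Friction and masses are not known exactly. Their poses are not given: they have to be found in the camera images.
- bracket_grip (a point): Wide steel bracket, T-shaped from above, stands upright, 0.16 kg; in mm: cross bar 100 wide, 8 thick, 60 high; arm 12 thick, 50 high, reaching 125 from the bar's rear face, its end turned up. This point: mid-thickness of the arm, 30 above the underside, 45 from the bar's rear face; grip it here from above. x runs from the arm's free end to the bar, the way the claws point; y along the bar; z up.
- bracket_claws (a point): Wide bracket: point in the bar's rear face, midway between its two claws, level with the underside of their tongues; 45 ahead of bracket_grip (its x) and 20 above. Same axes. Claws 36 to either side, each 12 wide: a tongue 8 high reaching 23 behind the bar, with a lip hanging 14 below it. Midway between them a lock tongue, 8 wide, 6 thick, its top 4 below this point, reaches 18 behind the bar.
- narrow_grip (a point): Narrow steel bracket with the same arm but a cross bar only 40 wide and a single claw in its middle; not wanted, leave it. The point and axes are as for bracket_grip.
- rack_slots (a point): Fixed rack: two slotted steel uprights, 239 high with black caps. Each has an upper and a lower slot, 32 wide, 44 high, in a 4 thick wall, centred 36 either side of the rack's middle. This point: front face of the uprights, midway between the upper slots, level with their bottom edges, 170 above the worktop (lower slots: 80). x goes into the slots, away from the robot; y across; z up.
- rack: The same rack; origin on the worktop below rack_slots, same axes. Foot plate 10 high, from 30 in front of the uprights to 120 behind. The bracket goes in along x with bracket_claws 14 to 36 (best 25) above rack_slots, until its bar touches the uprights, then straight down; fully home, bracket_claws meets rack_slots and the axes agree. The gap between the uprights takes the lock tongue.
- catch (a joint): Sprung grey catch between the uprights, behind their front. The lock tongue pushes its sloping nose back (rack x) on the way down; it then snaps out over the tongue. 0 = fully out, as at the start; up to 0.015 m pushed back. The bracket's weight is not enough: it takes a push of 3 to 7 N over the last 20 mm. Locked: bracket within 3 mm of home, catch out; its arm then droops up to 8 degrees.
- cup_mid (a point): Empty steel portion cup, 61 across and 37 high, loose; point half-way up. Leave it.
- full_cup_mid (a point): Steel portion cup filled with something yellow, 61 across and 37 high, loose; point half-way up. Leave it.
- shaker_mid (a point): Salt shaker, 44 across and 90 high, loose; point half-way up. Leave it.

How it is judged:
By the outcome, as a careful person would: the job done as asked, in the order asked, and still so for the second after the job is handed in, with the robot touching nothing.
It also fails if it takes over 38 s, if anything falls off the work surface, if the arm or the gripper's body presses on something with over 40 N, if the wrist force passes 120 N, or if a joint passes its speed limit or range.

## Working session

There is one attempt and no reset: what is moved stays moved. The work goes in short steps, Python scripts to look and compute and a tool call to move; the robot and the scene stay as the last step left them, time stands still between calls to the robot, and variables do not carry over. Pictures are saved under pics/ and viewed, at most 10 in all, crops included, and the job is handed in when it is done.

Besides the shell and the picture viewer there is one more tool, called after "Emit:" by a JSON object that holds its "op" and its "data", one argument or row to a line. servo_tool: Moves the arm, as the interface text tells. Its arguments: {"type":"object","properties":{"rows":{"type":"array"},"hand":{"type":"number"},"grip_force":{"type":"number"}},"required":["rows"]}

```bash
mkdir -p pics
cat > h.py <<'E'
import numpy as np,cv2
from bench import manip,cams,nets
def cloud(name,d):
    m=cams.camera_model(name);K=np.array(m["camera_matrix"]);D=np.array(m["dist_coeffs"]);R=np.array(m["R"]);t=np.array(m["t"])
    v,u=np.mgrid[0:400,0:640];p=cv2.undistortPoints(np.stack([u,v],-1).reshape(-1,1,2).astype(float),K,D).reshape(400,640,2)
    P=np.dstack([p*d[...,None],d])
    W=(P-t)@R; W[d<=0]=np.nan
    return W
E
python3 - <<'E'
from h import *
for n in("scene","top"):
    im,d=cams.snapshot(n);np.savez(f"{n}.npz",im=im,d=d);cv2.imwrite(f"pics/{n}.png",im[...,::-1])
    W=cloud(n,d)
    m=cams.camera_model(n);print(n,-np.array(m["R"]).T@m["t"],m["R"][2])
    for l in("bracket_grip","narrow_grip","rack","catch","cup_mid","full_cup_mid","shaker_mid"):
        for r in nets.recognise(n,l)[:2]:
            e=[int(x) for x in r["extent"]];b=W[e[1]:e[3],e[0]:e[2]].reshape(-1,3)
            print(l,round(r["conf"],2),e,np.nanmedian(b,0).round())
s=manip.state();print(s)
E
```

```text
scene [-170.64424441 -794.49125639  871.28393911] [ 0.54838078  0.60834306 -0.57375712]
bracket_grip 0.93 [218, 176, 260, 218] [473. 241.   4.]
narrow_grip 0.56 [327, 266, 362, 323] [ 433. -245.    2.]
narrow_grip 0.2 [293, 167, 307, 184] [680. 225.  27.]
rack 0.82 [324, 142, 406, 245] [675. -41.   5.]
cup_mid 0.9 [258, 242, 279, 267] [379.  -2.  15.]
full_cup_mid 0.83 [295, 167, 310, 186] [685. 216.  26.]
shaker_mid 0.7 [414, 235, 431, 271] [ 647. -296.   36.]
shaker_mid 0.62 [261, 241, 278, 265] [383.   0.  18.]
top [ 300.26283327    4.01254063 1504.0909723 ] [ 0.14959572 -0.00473505 -0.98873591]
bracket_grip 0.87 [227, 202, 260, 255] [454. 263.   0.]
narrow_grip 0.72 [325, 245, 341, 267] [375.  -9.   2.]
narrow_grip 0.63 [396, 216, 422, 261] [ 431. -235.    1.]
rack 0.73 [320, 128, 376, 179] [658. -47.  12.]
cup_mid 0.73 [325, 244, 340, 265] [380.  -7.   3.]
full_cup_mid 0.58 [247, 144, 268, 161] [686. 225.  26.]
shaker_mid 0.73 [421, 152, 436, 171] [ 654. -290.   49.]
{'t': 0.8, 'joint_positions': array([-1.25221053,  0.68903706, -0.19461324,  1.56529286,  0.15727831,
        0.90251154, -0.21503884]), 'qvel': array([ 4.68558153e-05,  1.13409298e-03,  9.08025742e-04, -1.34809514e-03,
        3.76521709e-04, -3.56855175e-04, -1.27534861e-03]), 'joint_efforts': array([ 6.27177269e-04, -5.39514291e+01, -1.26576941e+00, -1.58879757e+01,
        1.01561172e-02,  1.51781598e-03, -1.54946637e-06]), 'eef_pos': array([175.56715048, 599.86863853, 204.05827143]), 'eef_rot': array([-6.97861881e-06,  1.41872887e-01,  9.89884882e-01,  6.71510432e-05]), 'ft_force': array([-0.69965116, -0.34084536, -0.57417906]), 'moment': array([ 0.00214667, -0.04565282,  0.00830516]), 'grip_force': 0.0, 'width': 85.32545153957955}
```

Run:
```python
from h import *
a=np.load("scene.npz");b=np.load("top.npz")
A=cv2.resize(a["im"][130:340,190:450],None,fx=3,fy=2.8)[...,::-1]
B=cv2.resize(b["im"][115:275,215:445],None,fx=3.4,fy=3.4)[...,::-1]
cv2.imwrite("pics/a.png",A);cv2.imwrite("pics/b.png",B)
W=cloud("top",b["d"]);S=cloud("scene",a["d"])
# bracket points by height, both views
for nm,C in(("top",W),("scene",S)):
    for reg,(x0,x1,y0,y1) in dict(br=(380,560,160,340),nar=(370,500,-320,-160)).items():
        P=C.reshape(-1,3);k=(P[:,0]>x0)&(P[:,0]<x1)&(P[:,1]>y0)&(P[:,1]<y1)
        Q=P[k];q=Q[(Q[:,2]>25)&(Q[:,2]<80)]
        print(nm,reg,len(q),"maxz",np.percentile(Q[:,2],[50,95,99]).round(), q.mean(0).round(1) if len(q) else 0)
        if len(q)>20 and reg=="br" : print(q[::max(1,len(q)//40)].round().astype(int).tolist())
    P=C.reshape(-1,3);k=(P[:,0]>580)&(P[:,0]<800)&(abs(P[:,1]+40)<120)&(P[:,2]>195);q=P[k]
    print("rack",len(q),q.mean(0).round(1),np.percentile(q,[1,5,95,99],axis=0).round())
```

```text
top br 428 maxz [-0. 53. 62.] [466.7 249.6  50.4]
[[529, 233, 59], [525, 229, 49], [514, 236, 57], [511, 215, 63], [507, 270, 46], [506, 213, 52], [502, 226, 59], [499, 297, 57], [499, 232, 58], [496, 300, 56], [496, 241, 60], [493, 303, 55], [493, 243, 61], [490, 297, 59], [491, 248, 52], [487, 291, 57], [489, 252, 46], [484, 282, 57], [485, 253, 52], [481, 276, 58], [477, 298, 62], [480, 272, 45], [474, 301, 62], [478, 278, 31], [472, 296, 58], [474, 248, 44], [471, 256, 49], [468, 250, 48], [462, 248, 46], [456, 243, 52], [450, 244, 50], [445, 244, 45], [438, 241, 47], [432, 236, 54], [426, 236, 56], [420, 236, 52], [420, 225, 28], [412, 222, 47], [406, 222, 47], [401, 222, 45], [395, 225, 44], [389, 225, 45], [387, 212, 33]]
top nar 267 maxz [-0. 51. 59.] [ 436.4 -233.5   49.1]
rack 573 [661.3 -58.7 234.1] [[ 646. -117.  198.]
 [ 647. -114.  212.]
 [ 679.   -3.  242.]
 [ 681.    1.  243.]]
scene br 585 maxz [-1. 52. 61.] [463.4 244.5  46. ]
[[494, 303, 59], [487, 298, 57], [493, 292, 54], [467, 297, 55], [527, 238, 59], [490, 259, 61], [478, 280, 52], [515, 232, 60], [482, 271, 51], [509, 234, 57], [478, 276, 47], [498, 229, 61], [476, 286, 39], [498, 241, 52], [474, 294, 32], [494, 246, 47], [467, 295, 30], [492, 254, 40], [524, 226, 40], [494, 247, 39], [464, 244, 51], [502, 226, 43], [485, 251, 34], [448, 248, 48], [492, 240, 33], [452, 238, 48], [502, 221, 34], [470, 245, 33], [436, 235, 50], [422, 235, 53], [506, 213, 26], [453, 236, 34], [446, 236, 34], [422, 226, 47], [418, 225, 46], [410, 222, 48], [409, 222, 45], [407, 219, 43], [418, 228, 29], [386, 212, 47], [404, 216, 32], [380, 216, 33]]
scene nar 477 maxz [ 1. 53. 60.] [ 440.4 -236.7   46.7]
rack 742 [657.7 -65.9 225.6] [[ 644. -120.  196.]
 [ 646. -118.  199.]
 [ 678.   -5.  241.]
 [ 681.   -0.  242.]]
```

View pics/a.png

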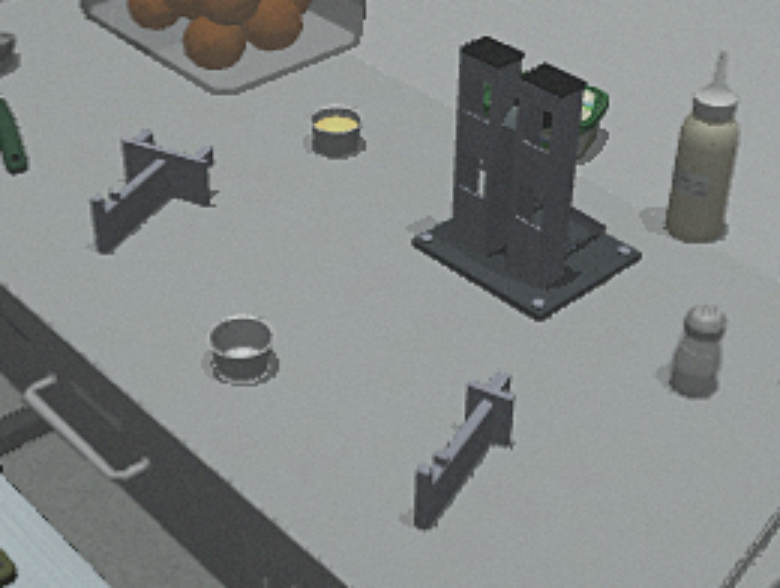

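View pics/b.png

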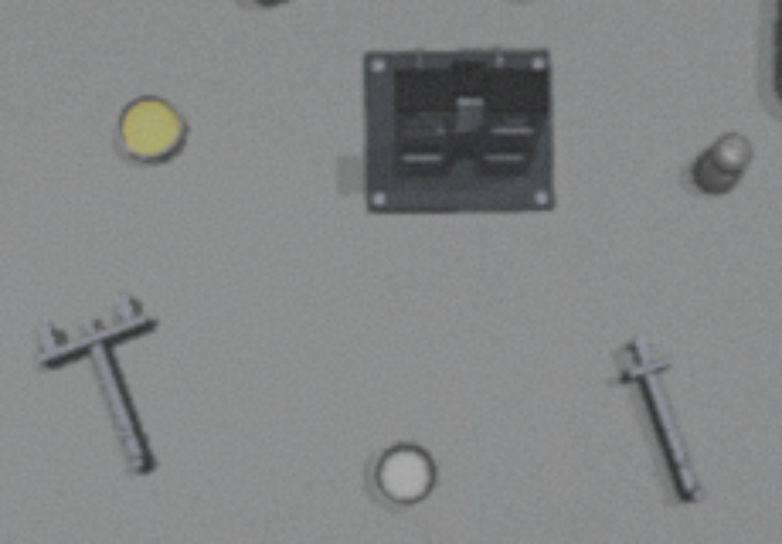

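```bash
cat > fit.py <<'E'
from h import *
from scipy.optimize import minimize
def box(x0,x1,y0,y1,z0,z1):return np.array([[x,y,z] for x in(x0,x1) for y in(y0,y1) for z in(z0,z1)],float)
BR=[box(-8,0,-50,50,0,60),box(-125,0,-6,6,0,50),box(0,18,-4,4,40,46)]+[box(0,23,s*36-6,s*36+6,50,58) for s in(1,-1)]+[box(15,23,s*36-6,s*36+6,36,58) for s in(1,-1)]
SS=4
def proj(n,P):
    m=cams.camera_model(n);r,_=cv2.Rodrigues(np.array(m["R"]));return cv2.projectPoints(P,r,np.array(m["t"],float),np.array(m["camera_matrix"]),np.array(m["dist_coeffs"]))[0][:,0]
def mask(n,boxes,p,win):
    c,s=np.cos(p[2]),np.sin(p[2]);x0,y0,x1,y1=win
    M=np.zeros(((y1-y0)*SS,(x1-x0)*SS),np.uint8)
    for b in boxes:
        w=b@np.array([[c,s,0],[-s,c,0],[0,0,1]])+[p[0],p[1],0]
        q=(proj(n,w)-[x0,y0]+.5)*SS-.5
        cv2.fillConvexPoly(M,cv2.convexHull((q*16).round().astype(np.int32)),255,shift=4)
    return cv2.resize(M,(x1-x0,y1-y0),interpolation=cv2.INTER_AREA)/255.
E
python3 - <<'E'
from fit import *
D={n:np.load(n+".npz") for n in("scene","top")}
C={n:cloud(n,D[n]["d"]) for n in D}
win=dict(scene=(205,165,275,230),top=(215,190,275,265))
T={}
for n in D:
    x0,y0,x1,y1=win[n];w=C[n][y0:y1,x0:x1];T[n]=(w[...,2]>9).astype(float)
def cost(p,ns=("scene","top")):
    return sum(np.sum((cv2.GaussianBlur(mask(n,BR,p,win[n])-T[n],(0,0),.7))**2) for n in ns)
for ns in(("top",),("scene",),("top","scene")):
    best=min((minimize(lambda q:cost([q[0],q[1],q[2]/100],ns),[500,258,a],method="Nelder-Mead",options=dict(initial_simplex=[[500,258,a],[510,258,a],[500,268,a],[500,258,a+10]])) for a in(20,30,40)),key=lambda r:r.fun)
    print(ns,best.x.round(1),best.fun)
p=[best.x[0],best.x[1],best.x[2]/100];c,s=np.cos(p[2]),np.sin(p[2]);print("grip",p[0]-45*c,p[1]-45*s,np.degrees(p[2]))
o=[]
for n in D:
    x0,y0,x1,y1=win[n];im=D[n]["im"][y0:y1,x0:x1,::-1].copy();M=(mask(n,BR,p,win[n])>.5).astype(np.uint8)
    im=cv2.resize(im,None,fx=5,fy=5);cs,_=cv2.findContours(cv2.resize(M,None,fx=5,fy=5),0,1);cv2.drawContours(im,cs,-1,(0,0,255),1);o.append(cv2.resize(im,(370,370)))
cv2.imwrite("pics/fit.png",np.hstack(o))
# rack front plane from scene
for n in D:
    P=C[n].reshape(-1,3);k=(P[:,0]>625)&(P[:,0]<665)&(P[:,1]>-105)&(P[:,1]<-8)&(P[:,2]>40)&(P[:,2]<225);q=P[k]
    A=np.c_[q[:,1]+58,np.ones(len(q))];g=np.ones(len(q),bool)
    for _ in range(8):
        f=np.linalg.lstsq(A[g],q[g,0],rcond=None)[0];r=q[:,0]-A@f;g=abs(r)<5
    print(n,"front x=",f[1].round(1),"slope",f[0].round(4),g.sum(),r[g].std().round(2))
    k=(P[:,0]>600)&(P[:,0]<720)&(P[:,1]>-160)&(P[:,1]<40)&(P[:,2]>228);q=P[k]
    r=cv2.minAreaRect(q[:,:2].astype(np.float32));print("caps",r,np.median(q[:,2]))
    h=np.histogram(q[:,1],bins=np.arange(-130,20,5));print(h[0].tolist())
E
```

```text
('top',) [494.4 262.3  38.3] 17.054001943232258Traceback (most recent call last):
  File "<stdin>", line 11, in <module>
  File "<stdin>", line 11, in <genexpr>
    res = _minimize_neldermead(fun, x0, args, callback, bounds=bounds,
                               **options)
    fxcc = func(xcc)
    fx = function(np.copy(x), *(wrapper_args + args))
  File "<stdin>", line 11, in <lambda>
  File "<stdin>", line 9, in cost
  File "<stdin>", line 9, in <genexpr>
  File "fit.py", line 13, in mask
    q=(proj(n,w)-[x0,y0]+.5)*SS-.5
       ~~~~^^^^^
  File "fit.py", line 7, in proj
    m=cams.camera_model(n);r,_=cv2.Rodrigues(np.array(m["R"]));return cv2.projectPoints(P,r,np.array(m["t"],float),np.array(m["camera_matrix"]),np.array(m["dist_coeffs"]))[0][:,0]
ValueError: time passes only in moves, steps and waits
```

Cache the camera models (too many calls to the interface). I'll also fit the rack the same way.

```bash
sed -i 's/^SS=4/SS=4\nMOD={n:cams.camera_model(n) for n in("scene","top")}/; s/m=cams.camera_model(n);r,_/m=MOD[n];r,_/' fit.py
cat > run.py <<'E'
from fit import *
D={n:np.load(n+".npz") for n in("scene","top")}
C={n:cloud(n,D[n]["d"]) for n in D}
win=dict(scene=(205,165,275,230),top=(215,190,275,265))
T={}
for n in D:
    x0,y0,x1,y1=win[n];w=C[n][y0:y1,x0:x1];T[n]=(w[...,2]>9).astype(float)
def cost(p,ns=("scene","top")):
    return sum(np.sum((cv2.GaussianBlur(mask(n,BR,p,win[n])-T[n],(0,0),.7))**2) for n in ns)
for ns in(("top",),("scene",),("top","scene")):
    best=min((minimize(lambda q:cost([q[0],q[1],q[2]/100],ns),[494,261,a],method="Nelder-Mead",options=dict(maxiter=80,initial_simplex=[[494,258,a],[502,258,a],[494,265,a],[494,258,a+10]])) for a in(30,40)),key=lambda r:r.fun)
    print(ns,best.x.round(1),best.fun)
p=[best.x[0],best.x[1],best.x[2]/100];c,s=np.cos(p[2]),np.sin(p[2]);print("grip",p[0]-45*c,p[1]-45*s,np.degrees(p[2]))
o=[]
for n in D:
    x0,y0,x1,y1=win[n];im=D[n]["im"][y0:y1,x0:x1,::-1].copy();M=(mask(n,BR,p,win[n])>.5).astype(np.uint8)
    im=cv2.resize(im,None,fx=5,fy=5);cs,_=cv2.findContours(cv2.resize(M,None,fx=5,fy=5),0,1);cv2.drawContours(im,cs,-1,(0,0,255),1);o.append(cv2.resize(im,(370,370)))
cv2.imwrite("pics/fit.png",np.hstack(o))
for n in D:
    P=C[n].reshape(-1,3);k=(P[:,0]>625)&(P[:,0]<665)&(P[:,1]>-105)&(P[:,1]<-8)&(P[:,2]>40)&(P[:,2]<225);q=P[k]
    A=np.c_[q[:,1]+58,np.ones(len(q))];g=np.ones(len(q),bool)
    for _ in range(8):
        f=np.linalg.lstsq(A[g],q[g,0],rcond=None)[0];r=q[:,0]-A@f;g=abs(r)<5
    print(n,"front x=",f[1].round(1),"slope",f[0].round(4),g.sum(),r[g].std().round(2))
    k=(P[:,0]>600)&(P[:,0]<720)&(P[:,1]>-160)&(P[:,1]<40)&(P[:,2]>228);q=P[k]
    r=cv2.minAreaRect(q[:,:2].astype(np.float32));print("caps",r,np.median(q[:,2]))
    h=np.histogram(q[:,1],bins=np.arange(-130,20,5));print(h[0].tolist())
# rack silhouette, free: x,y,yaw, depth, halfwidth out, half gap
wr=dict(scene=(318,135,412,250),top=(315,122,385,185))
TR={n:(C[n][wr[n][1]:wr[n][3],wr[n][0]:wr[n][2],2]>60).astype(float) for n in D}
def rk(q):return [box(0,q[3],*sorted((s*q[5],s*q[4])),60,239) for s in(1,-1)]
def cr(q):return sum(np.sum(cv2.GaussianBlur(mask(n,rk(q),[q[0],q[1],q[2]/100],wr[n])-TR[n],(0,0),.7)**2) for n in D)
x=np.array([645,-58,0,36,58,12.]);S=np.vstack([x]+[x+d for d in np.diag([5,5,8,5,5,3])])
r=minimize(cr,x,method="Nelder-Mead",options=dict(maxiter=300,initial_simplex=S));print("rack",r.x.round(1),r.fun)
E
python3 run.py
```

```text
('top',) [494.1 262.   38.6] 17.225135758438434
('scene',) [497.4 267.6  37.1] 52.0188743530142
('top', 'scene') [494.8 263.2  38.2] 93.81827703073736
grip 453.0902270046761 246.40296781355022 21.886225048103316
scene front x= 647.8 slope -0.0243 796 1.9
caps ((663.7548828125, -59.848915100097656), (39.815834045410156, 121.59017181396484), 2.53251314163208) 238.48863839078305
[0, 4, 42, 17, 17, 20, 15, 21, 17, 19, 19, 12, 0, 0, 0, 0, 25, 27, 13, 18, 15, 20, 15, 16, 20, 13, 4, 0, 0]
top front x= 647.8 slope -0.0291 299 1.21
caps ((663.8675537109375, -58.583248138427734), (35.281005859375, 119.42866516113281), 1.298277497291565) 237.6188957198776
[0, 0, 15, 24, 26, 26, 27, 27, 27, 27, 24, 16, 0, 0, 0, 0, 10, 28, 27, 27, 28, 19, 22, 25, 28, 26, 12, 0, 0]
rack [648.7 -58.2   2.1  31.8  59.5   4.2] 235.99655411794623
```

View pics/fit.png

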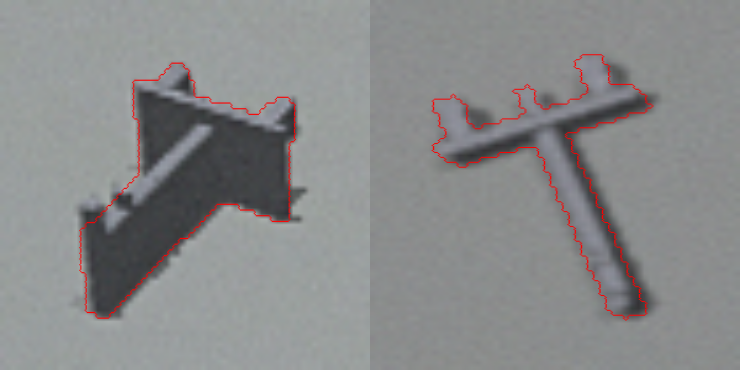

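Emit:
{"op": "servo_tool", "data": {
  "rows": [
    [0,0,0,-0.91],
    [0,0,0,-0.91],
    [0,0,0,-0.91],
    [0,0,0,-0.91],
    [0,0,0,-0.91],
    [0,0,0,-0.91],
    [0,0,0,-0.91],
    [0,0,0,0]
  ],
  "hand": 1
}}

```text
t: 1.47
eef_pos: [175.8, 599.8, 203.9]
eef_rot: [-0.0, -0.191, 0.982, 0.0]
ft_force: [-0.4, -0.1, 1.0]
width: 85.6
grip_force: 0.0
```

Emit:
{"op": "servo_tool", "data": {
  "rows": [
    [-0.25,-0.9,0,0],
    [-0.25,-0.9,0,0],
    [-0.25,-0.9,0,0],
    [-0.25,-0.9,0,0],
    [-0.25,-0.9,0,0],
    [-0.25,-0.9,0,0],
    [-0.25,-0.9,0,0],
    [-0.25,-0.9,0,0],
    [-0.25,-0.9,0,0],
    [-0.25,-0.9,0,0],
    [-0.25,-0.9,0,0],
    [-0.25,-0.9,0,0],
    [-0.25,-0.9,0,0],
    [-0.25,-0.9,0,0],
    [-0.25,-0.9,0,0],
    [-0.25,-0.9,0,0],
    [-0.25,-0.9,0,0],
    [-0.25,-0.9,0,0],
    [0,0,0,0],
    [0,0,0,0]
  ]
}}

```text
t: 3.13
eef_pos: [380.6, 332.2, 204.1]
eef_rot: [0.0, -0.188, 0.982, 0.0]
ft_force: [-0.3, 0.8, 0.0]
width: 85.1
grip_force: 0.0
```

Emit:
{"op": "servo_tool", "data": {
  "rows": [
    [-0.27,-0.89,0,0],
    [-0.27,-0.89,0,0],
    [-0.27,-0.89,0,0],
    [-0.27,-0.89,0,0],
    [-0.27,-0.89,0,0],
    [-0.27,-0.89,0,0],
    [0,0,0.8,0],
    [0,0,0.8,0],
    [0,0,0.8,0],
    [0,0,0.8,0],
    [0,0,0.8,0],
    [0,0,0.8,0],
    [0,0,0,0],
    [0,0,0,0]
  ]
}}

```text
t: 4.3
eef_pos: [448.9, 247.1, 107.8]
eef_rot: [-0.001, -0.191, 0.982, 0.0]
ft_force: [-0.3, 0.1, -0.4]
width: 85.8
grip_force: 0.0
```

Run:
```python
from h import *
o=[]
for n,(x0,y0,x1,y1) in dict(scene=(180,120,290,240),top=(200,180,300,290)).items():
    im,d=cams.snapshot(n);o.append(cv2.resize(im[y0:y1,x0:x1,::-1],(390,420)))
cv2.imwrite("pics/g1.png",np.hstack(o));s=manip.state();print(s["t"],s["eef_pos"],s["joint_positions"].round(2))
```

```text
4.4 [450.0235291  247.14938076 108.83133146] [-0.38  0.71 -0.34  1.99  0.46  0.52  0.91]
```

View pics/g1.png

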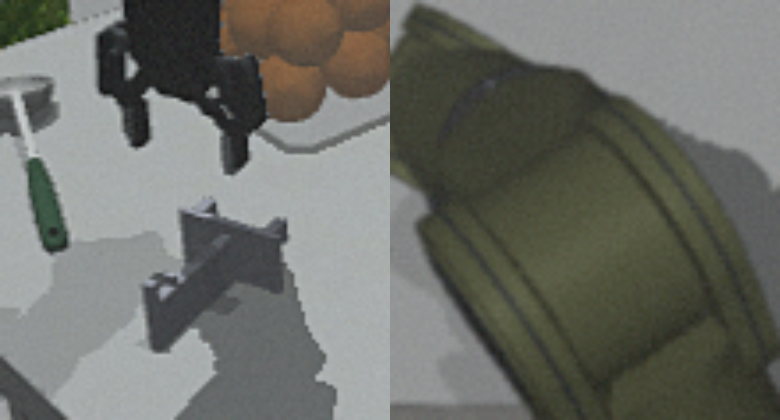

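Emit:
{"op": "servo_tool", "data": {
  "rows": [
    [0.03,-0.1,0.7,0],
    [0,0,0.7,0],
    [0,0,0.7,0],
    [0,0,0.7,0],
    [0,0,0.7,0],
    [0,0,0.5,0],
    [0,0,0.4,0],
    [0,0,0.3,0],
    [0,0,0.15,0],
    [0,0,0,0],
    [0,0,0,0]
  ]
}}

```text
t: 5.32
eef_pos: [450.3, 243.9, 11.3]
eef_rot: [0.0, -0.19, 0.982, 0.0]
ft_force: [0.1, 0.6, -0.2]
width: 85.1
grip_force: 0.0
```

Emit:
{"op": "servo_tool", "data": {
  "rows": [
    [0,0,0,0],
    [0,0,0,0],
    [0,0,0,0],
    [0,0,0,0],
    [0,0,0,0],
    [0,0,0,0],
    [0,0,0,0],
    [0,0,0,0],
    [0,0,0,0],
    [0,0,0,0],
    [0,0,0,0],
    [0,0,0,0]
  ],
  "hand": -1,
  "grip_force": 70
}}

```text
t: 6.32
eef_pos: [450.1, 243.7, 11.3]
eef_rot: [0.0, -0.19, 0.982, 0.0]
ft_force: [-0.5, -1.4, 6.0]
width: 9.8
grip_force: 70.8
```

Emit:
{"op": "servo_tool", "data": {
  "rows": [
    [0,0,-0.2,0],
    [0,0,-0.4,0],
    [0,0,-0.8,0],
    [0,0,-0.9,0],
    [0,0,-0.9,0],
    [0,0,-0.9,0],
    [0,0,-0.9,0],
    [0,0,-0.9,0],
    [0,0,-0.85,0],
    [0,0,-0.5,0],
    [0,0,0,0.6],
    [0,0,0,0.7],
    [0,0,0,0.7],
    [0,0,0,0.7],
    [0,0,0,0.7],
    [0,0,0,0]
  ]
}}

```text
t: 7.65
eef_pos: [449.6, 243.5, 156.0]
eef_rot: [-0.0, -0.012, 1.0, -0.0]
ft_force: [0.2, -0.2, -1.7]
width: 9.6
grip_force: 70.0
```

Emit:
{"op": "servo_tool", "data": {
  "rows": [
    [-0.1,-0.4,0,0],
    [-0.21,-0.8,0,0],
    [-0.21,-0.85,0,0],
    [-0.21,-0.85,0,0],
    [-0.21,-0.85,0,0],
    [-0.21,-0.85,0,0],
    [-0.21,-0.85,0,0],
    [-0.21,-0.85,0,0],
    [-0.21,-0.85,0,0],
    [-0.21,-0.85,0,0],
    [-0.21,-0.85,0,0],
    [-0.21,-0.85,0,0],
    [-0.21,-0.85,0,0],
    [-0.21,-0.85,0,0],
    [-0.21,-0.85,0,0],
    [-0.21,-0.85,0,0],
    [-0.21,-0.85,0,0],
    [-0.21,-0.85,0,0],
    [-0.21,-0.6,0,0],
    [0,0,0,0]
  ]
}}

```text
t: 9.32
eef_pos: [536.1, -66.6, 155.7]
eef_rot: [0.0, -0.011, 1.0, -0.001]
ft_force: [-0.1, -0.6, -2.0]
width: 9.8
grip_force: 70.0
```

Run:
```python
from fit import *
s=manip.state();print(s["t"],s["eef_pos"])
o=[]
c,sn=np.cos(.024),np.sin(.024);R=np.array([[c,-sn,0],[sn,c,0],[0,0,1]])
g=np.array([s["eef_pos"][0],s["eef_pos"][1],s["eef_pos"][2]-11])+R@[48,0,0]
rk=np.array([647.8,-58.3,170])
for n,(x0,y0,x1,y1) in dict(scene=(290,110,420,250),top=(290,110,400,230)).items():
    im,d=cams.snapshot(n);np.savez(f"{n}2.npz",im=im,d=d);f=4
    im=cv2.resize(im[y0:y1,x0:x1,::-1],None,fx=f,fy=f)
    def draw(P,col):
        q=((proj(n,P)-[x0,y0]+.5)*f).astype(int)
        for a,b in((0,1),(2,3),(4,5),(6,7),(0,2),(1,3),(4,6),(5,7),(0,4),(1,5),(2,6),(3,7)): cv2.line(im,q[a],q[b],col,1)
    for b in BR[:2]+BR[3:5]: draw(b@R.T+g,(0,0,255))
    for sg in(1,-1): draw(box(0,4,sg*36-16,sg*36+16,0,44)@R.T+rk,(0,255,0))
    o.append(cv2.resize(im,(400,430)))
    W=cloud(n,d).reshape(-1,3);k=(W[:,0]>560)&(W[:,0]<605)&(abs(W[:,1]+60)<70)&(W[:,2]>150)&(W[:,2]<225);q=W[k]
    if len(q):print(n,len(q),q.mean(0).round(1),np.percentile(q,[2,10,50,90,98],axis=0).round(1).tolist())
cv2.imwrite("pics/p1.png",np.hstack(o))
```

```text
9.3167 [536.08839059 -66.57292252 155.6848337 ]
scene 399 [577.7 -92.2 181.8] [[562.5, -116.4, 152.1], [568.4, -114.4, 157.5], [576.5, -93.8, 184.0], [589.0, -71.7, 203.0], [602.3, -67.7, 205.6]]
top 57 [578.2 -22.2 189.9] [[572.8, -30.4, 152.0], [573.6, -28.2, 162.8], [575.0, -21.7, 200.0], [587.6, -15.5, 204.3], [593.7, -13.7, 205.7]]
```

View pics/p1.png

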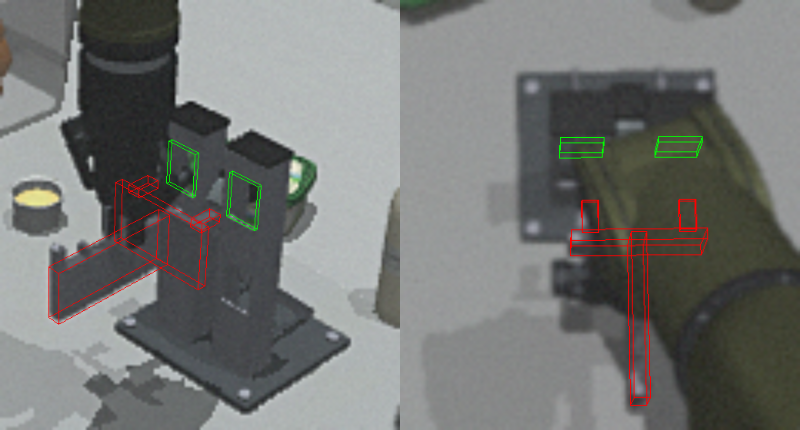

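Emit:
{"op": "servo_tool", "data": {
  "rows": [
    [0,0.28,0,0],
    [0,0,0,0],
    [-0.4,0,0,0],
    [-0.4,0,0,0],
    [-0.4,0,0,0],
    [-0.4,0,0,0],
    [-0.3,0,0,0],
    [-0.2,0,0,0],
    [-0.2,0,0,0],
    [-0.2,0,0,0],
    [-0.2,0,0,0],
    [0,0,0,0],
    [0,0,0,0]
  ]
}}

```text
t: 10.5
eef_pos: [589.5, -55.1, 155.9]
eef_rot: [-0.0, -0.013, 1.0, 0.0]
ft_force: [0.9, 0.4, -2.1]
width: 9.6
grip_force: 70.0
```

Emit:
{"op": "servo_tool", "data": {
  "rows": [
    [0,-0.1,0,0],
    [0,-0.1,0,0],
    [0,0,0,0],
    [-0.1,0,0,0],
    [-0.1,0,0,0],
    [-0.1,0,0,0],
    [0,0,0,0],
    [0,0,0,0]
  ]
}}

```text
t: 11.17
eef_pos: [595.8, -58.8, 155.9]
eef_rot: [0.0, -0.013, 1.0, 0.0]
ft_force: [-0.2, -0.1, -0.9]
width: 9.9
grip_force: 70.0
```

Emit:
{"op": "servo_tool", "data": {
  "rows": [
    [-0.1,0,0,0],
    [-0.05,0,0,0],
    [-0.05,0,0,0],
    [0,0,0,0],
    [0,0,0,0]
  ]
}}

```text
t: 11.58
eef_pos: [599.7, -58.8, 155.9]
eef_rot: [0.0, -0.013, 1.0, 0.0]
ft_force: [-0.6, 0.3, -2.1]
width: 9.7
grip_force: 70.0
```

Emit:
{"op": "servo_tool", "data": {
  "rows": [
    [-0.05,0,0,0],
    [-0.05,0,0,0],
    [0,0,0,0],
    [0,0,0,0]
  ]
}}

```text
t: 11.92
eef_pos: [599.8, -58.8, 155.6]
eef_rot: [-0.002, -0.013, 1.0, -0.0]
ft_force: [-5.6, 0.1, -0.3]
width: 9.5
grip_force: 70.3
```

Run:
```python
from h import *
im,d=cams.snapshot("scene");s=manip.state();print(s["eef_pos"],s["ft_force"])
cv2.imwrite("pics/p2.png",cv2.resize(im[130:250,300:420,::-1],None,fx=5,fy=5))
W=cloud("scene",d).reshape(-1,3)
k=(W[:,0]>615)&(W[:,0]<660)&(W[:,1]>-112)&(W[:,1]<-70)&(W[:,2]>150)&(W[:,2]<200);print("bar front x",np.percentile(W[k],[10,50,90],axis=0).round(1).tolist())
```

```text
[599.82730837 -58.77198774 155.61837319] [-4.74179303  0.11073798 -0.30133211]
bar front x [[638.5, -107.9, 155.1], [641.0, -93.6, 175.3], [647.0, -75.3, 195.9]]
```

View pics/p2.png

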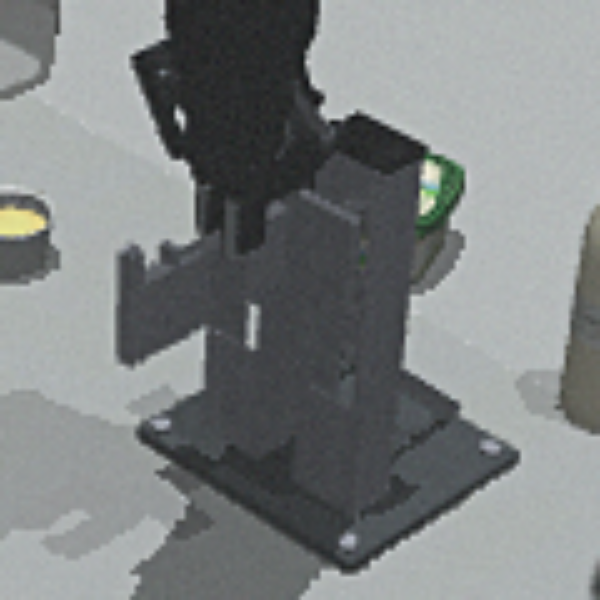

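Emit:
{"op": "servo_tool", "data": {
  "rows": [
    [0.03,0,0,0],
    [0,0,0.15,0],
    [0,0,0.15,0],
    [0,0,0.15,0],
    [0,0,0.15,0],
    [0,0,0,0],
    [0,0,0,0]
  ]
}}

```text
t: 12.55
eef_pos: [599.9, -59.1, 143.6]
eef_rot: [-0.001, -0.013, 1.0, -0.0]
ft_force: [-5.3, 0.5, -1.0]
width: 9.8
grip_force: 70.2
```

Emit:
{"op": "servo_tool", "data": {
  "rows": [
    [0,0,0.1,0],
    [0,0,0.1,0],
    [0,0,0.1,0],
    [0,0,0.1,0],
    [0,0,0,0],
    [0,0,0,0]
  ]
}}

```text
t: 13.05
eef_pos: [599.8, -59.0, 135.5]
eef_rot: [-0.001, -0.013, 1.0, -0.0]
ft_force: [-5.4, -0.8, -1.6]
width: 10.2
grip_force: 70.0
```

Emit:
{"op": "servo_tool", "data": {
  "rows": [
    [0,0,0.1,0],
    [0,0,0.1,0],
    [0,0,0,0],
    [0,0,0,0]
  ]
}}

```text
t: 13.38
eef_pos: [599.9, -59.0, 131.5]
eef_rot: [-0.001, -0.013, 1.0, -0.0]
ft_force: [-4.8, 0.3, -1.8]
width: 9.9
grip_force: 70.0
```

Run:
```python
from fit import *
s=manip.state();c,sn=np.cos(.024),np.sin(.024);R=np.array([[c,-sn,0],[sn,c,0],[0,0,1]])
rk=np.array([647.8,-58.3,170]);print(s["eef_pos"],s["ft_force"],s["moment"])
o=[]
for n,(x0,y0,x1,y1) in dict(scene=(310,130,410,230),top=(300,110,400,210)).items():
    im,d=cams.snapshot(n);W=cloud(n,d).reshape(-1,3)
    k=(W[:,0]>615)&(W[:,0]<643.5)&(W[:,1]>-112)&(W[:,1]<-75)&(W[:,2]>100)&(W[:,2]<230);q=W[k]
    print(n,k.sum());
    if k.sum():print(np.percentile(q,[1,5,50,95,99],axis=0).round(1).tolist())
    f=4;im=cv2.resize(im[y0:y1,x0:x1,::-1],None,fx=f,fy=f)
    if n=="scene":
        im2=im.copy()
        for b in BR[:2]+BR[3:5]:
            q=((proj(n,(b-[0,0,50])@R.T+rk)-[x0,y0]+.5)*f).astype(int)
            for a,e in((0,1),(2,3),(4,5),(6,7),(0,2),(1,3),(4,6),(5,7),(0,4),(1,5),(2,6),(3,7)): cv2.line(im2,q[a],q[e],(0,0,255),1)
        o+=[im,im2]
cv2.imwrite("pics/p3.png",np.hstack(o))
```

```text
[599.87416027 -59.03128668 131.48293225] [-4.84343436  0.32571001 -1.80715919] [ 0.0139495   1.10736317 -0.06023052]
scene 197
[[636.3, -109.7, 122.7], [637.8, -108.5, 125.9], [640.3, -93.2, 154.1], [642.8, -76.7, 180.7], [643.3, -75.7, 183.2]]
top 0
```

View pics/p3.png

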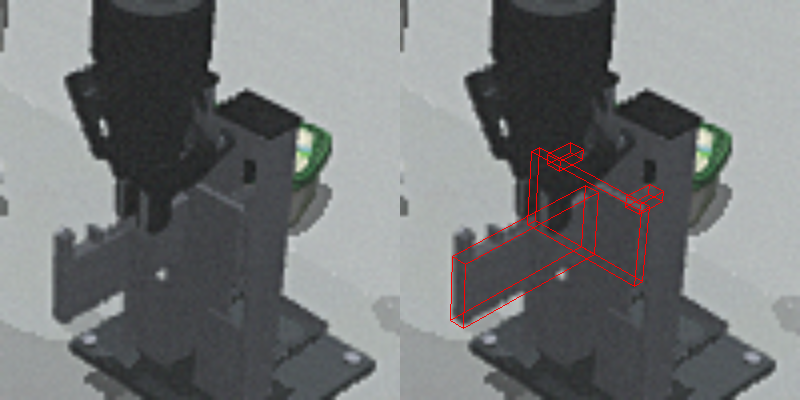

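Emit:
{"op": "servo_tool", "data": {
  "rows": [
    [0,0,0.05,0],
    [0,0,0.05,0],
    [0,0,0,0],
    [0,0,0,0]
  ]
}}

```text
t: 13.82
eef_pos: [599.7, -59.0, 131.0]
eef_rot: [-0.001, -0.013, 1.0, -0.0]
ft_force: [-8.6, 0.6, 8.7]
width: 9.5
grip_force: 71.4
```

Emit:
{"op": "servo_tool", "data": {
  "rows": [
    [0,0,0.05,0],
    [0,0,0.05,0],
    [0,0,0,0],
    [0,0,0,0],
    [0,0,0,0]
  ]
}}

```text
t: 14.23
eef_pos: [599.3, -59.1, 130.4]
eef_rot: [-0.001, -0.013, 1.0, -0.001]
ft_force: [-13.2, 0.1, 19.0]
width: 9.6
grip_force: 72.8
```

Run:
```python
from h import *
for n in("scene","top"):
    im,d=cams.snapshot(n)
    print(n,[(round(r["conf"],2),np.round(r["extent"])) for r in nets.recognise(n,"catch")])
    if n=="top":cv2.imwrite("pics/p4.png",cv2.resize(im[120:190,310:390,::-1],None,fx=8,fy=8))
    W=cloud(n,d).reshape(-1,3);k=(abs(W[:,1]+58)<8)&(W[:,0]>640)&(W[:,0]<720)&(W[:,2]>100);print(W[k][::3].round().astype(int).tolist()[:30])
```

```text
scene []
[[656, -62, 177], [641, -56, 168], [641, -63, 158], [641, -63, 129]]
top []
[]
```

View pics/p4.png

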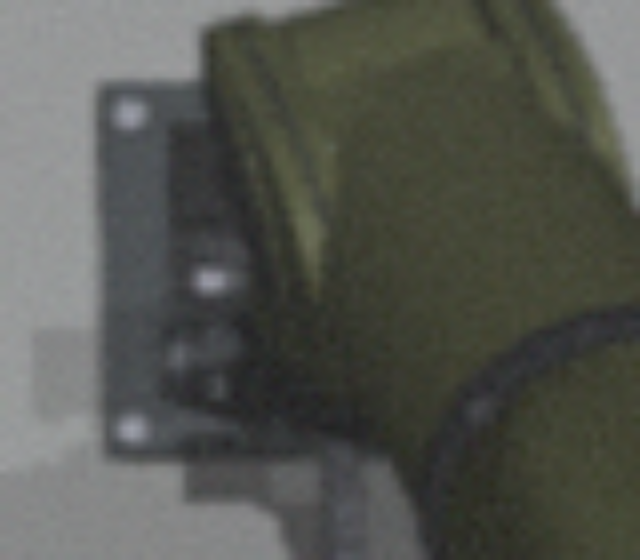

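Emit:
{"op": "servo_tool", "data": {
  "rows": [
    [0.02,0,-0.1,0],
    [0,0,-0.1,0],
    [0,0,-0.1,0],
    [0,0,0,0],
    [0,0,0,0]
  ]
}}

```text
t: 14.85
eef_pos: [599.9, -59.0, 133.6]
eef_rot: [-0.001, -0.013, 1.0, -0.0]
ft_force: [-5.4, -0.1, -2.1]
width: 9.7
grip_force: 70.1
```

Emit:
{"op": "servo_tool", "data": {
  "rows": [
    [0,0,-0.05,0],
    [0,0,-0.05,0],
    [0,0,0,0],
    [0,0,0,0]
  ]
}}

```text
t: 15.18
eef_pos: [599.7, -59.0, 135.0]
eef_rot: [-0.001, -0.013, 1.0, -0.0]
ft_force: [-3.9, -1.5, -7.7]
width: 9.8
grip_force: 69.1
```

Emit:
{"op": "servo_tool", "data": {
  "rows": [
    [0.02,0,0.1,0],
    [0,0,0.1,0],
    [0,0,0.03,0],
    [0,0,0,0],
    [0,0,0,0]
  ]
}}

```text
t: 15.6
eef_pos: [600.0, -58.9, 131.8]
eef_rot: [-0.0, -0.013, 1.0, -0.0]
ft_force: [-5.9, -0.4, -0.6]
width: 9.5
grip_force: 70.1
```

Emit:
{"op": "servo_tool", "data": {
  "rows": [
    [0,0,0,0],
    [0,0,0,0],
    [0,0,0,0],
    [0,0,0,0],
    [0,0,0,0],
    [0,0,0,0],
    [0,0,0,0],
    [0,0,0,0],
    [0,0,0,0],
    [0,0,0,0],
    [0,0,0,0],
    [0,0,0,0]
  ],
  "hand": 1
}}

```text
t: 16.6
eef_pos: [600.2, -58.8, 131.4]
eef_rot: [0.0, -0.013, 1.0, 0.0]
ft_force: [0.1, 0.7, -0.4]
width: 85.3
grip_force: 0.0
```

Released with no residual force. Back off a little, rise and swing clear.

Emit:
{"op": "servo_tool", "data": {
  "rows": [
    [0.3,0,0,0],
    [0.5,0,0,0],
    [0.2,0,0,0],
    [0,0,-0.4,0],
    [0,0,-0.8,0],
    [0,0,-0.9,0],
    [0,0,-0.9,0],
    [0,0,-0.9,0],
    [0,0,-0.9,0],
    [0,0,-0.9,0],
    [0,0,-0.9,0],
    [0.5,0.5,0,0],
    [0.5,0.9,0,0],
    [0.5,0.9,0,0],
    [0.5,0.9,0,0],
    [0.3,0.9,0,0],
    [0,0.9,0,0],
    [0,0.9,0,0],
    [0,0.9,0,0],
    [0,0.9,0,0]
  ]
}}

```text
t: 18.27
eef_pos: [530.4, 94.4, 264.2]
eef_rot: [0.001, -0.013, 1.0, 0.0]
ft_force: [0.3, -0.9, 0.1]
width: 85.2
grip_force: 0.0
```

Emit:
{"op": "servo_tool", "data": {
  "rows": [
    [0,0.9,0,0],
    [0,0.9,0,0],
    [0,0.9,0,0],
    [0,0.9,0,0],
    [0,0,0,0],
    [0,0,0,0]
  ]
}}

```text
t: 18.77
eef_pos: [528.4, 166.4, 264.0]
eef_rot: [0.0, -0.014, 1.0, 0.0]
ft_force: [-0.2, -0.6, -0.1]
width: 85.4
grip_force: 0.0
```

Run:
```python
from h import *
o=[]
for n,(x0,y0,x1,y1) in dict(scene=(310,130,410,230),top=(300,115,400,215)).items():
    im,d=cams.snapshot(n);o.append(cv2.resize(im[y0:y1,x0:x1,::-1],None,fx=4,fy=4))
    W=cloud(n,d).reshape(-1,3);k=(W[:,0]>625)&(W[:,0]<643.5)&(abs(W[:,1]+58)<54)&(W[:,2]>100)&(W[:,2]<230);print(n,np.percentile(W[k],[2,50,98],axis=0).round(1).tolist())
    k=(W[:,0]>515)&(W[:,0]<625)&(abs(W[:,1]+60)<15)&(W[:,2]>90)&(W[:,2]<230);print(np.percentile(W[k],[2,50,98],axis=0).round(1).tolist())
cv2.imwrite("pics/p5.png",np.hstack(o));s=manip.state();print(s["t"],s["eef_pos"],s["qvel"].round(3))
```

```text
scene [[627.8, -108.6, 122.3], [635.8, -68.7, 159.7], [642.3, -11.0, 181.1]]
[[517.1, -69.0, 111.6], [563.7, -65.3, 145.0], [623.2, -56.5, 171.8]]
top [[626.7, -104.5, 135.2], [635.5, -55.0, 175.0], [642.0, -10.7, 182.5]]
[[517.5, -64.6, 122.6], [570.9, -58.5, 159.4], [622.1, -52.8, 175.0]]
18.8667 [528.62816676 164.07656386 263.61895464] [ 0.011  0.001  0.009  0.005  0.    -0.003 -0.002]
```

View pics/p5.png

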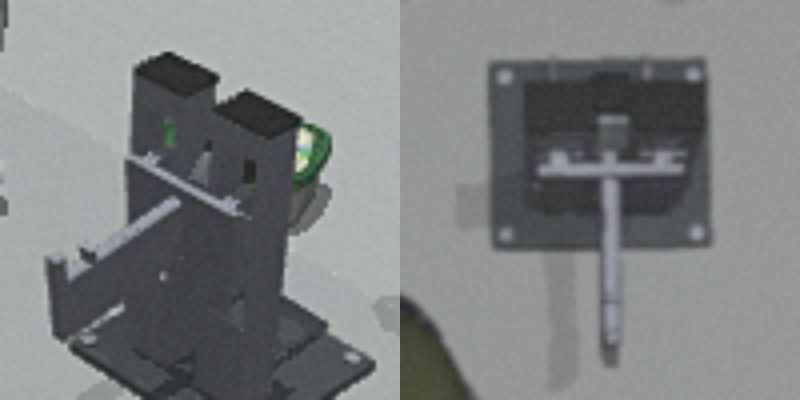

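Run:
```python
from h import *
a=np.load("top.npz")["im"];im,d=cams.snapshot("top")
for c in(352,353,354):print(c,a[140:160,c].mean(1).round().astype(int).tolist(),im[140:160,c].mean(1).round().astype(int).tolist())
P=cloud("top",d).reshape(-1,3);k=(P[:,0]>515)&(P[:,0]<630)&(abs(P[:,1]+60)<4)&(P[:,2]>130);q=P[k];i=(q[:,0]>550);print(np.degrees(np.arctan(np.polyfit(q[i,0],q[i,2],1)[0])),len(q))
```

```text
352 [53, 53, 38, 70, 114, 119, 80, 80, 83, 80, 81, 82, 82, 73, 52, 52, 55, 51, 51, 43] [59, 54, 46, 71, 122, 124, 89, 86, 92, 88, 89, 80, 99, 139, 153, 148, 150, 157, 120, 115]
353 [54, 55, 49, 60, 105, 105, 80, 77, 82, 81, 79, 78, 78, 70, 54, 58, 58, 49, 53, 44] [54, 56, 44, 67, 117, 120, 87, 83, 86, 86, 82, 80, 95, 131, 135, 137, 157, 152, 122, 99]
354 [54, 48, 42, 61, 107, 104, 82, 77, 77, 76, 77, 80, 75, 65, 58, 54, 54, 56, 56, 56] [59, 54, 43, 67, 115, 121, 87, 81, 87, 90, 83, 81, 80, 85, 83, 102, 147, 154, 123, 84]
5.937846888897603 117
```

The catch's edge is in the same pixel rows as at the start, so it is out. The arm droops about 6°, within the 8° given for a locked bracket, and the bracket held when I pulled up on it.

```bash
python3 -c "
from bench import manip
print(manip.sign_off())"
```

```text
the job is handed in; nothing more can be done
None
```

The wide bracket is in the rack's upper slots, pressed fully home with the catch out over it and released; I touched nothing else, and the job is handed in at about 19 s.

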